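# Present the loupe's spares tray

### The job

One of the three slide-out trays in the grey rack has been left standing out and is empty: first push it fully home. Then hook a fingertip behind the front lip of the tray that holds the loupe (the black eyeglass) and draw that tray all the way out to its stop. Pinch no tray by its front lip, do not touch or lift the parts lying in the trays, and leave the third tray home and everything else on the desk where it is.

Things in the scene. Friction and masses are not known exactly. Their poses are not given: they have to be found in the camera images.
- rack: Grey painted rack fixed on the desk, 146 mm deep (x), 222 mm wide (y), open at front and top, side walls 40 mm and rear wall 50 mm high; origin at the centre of its underside, on the desk; its front and the trays' way out are along its -x, roughly towards the robot. The three trays (grey, 62 mm wide, 134 mm long) lie side by side at y = +70, 0 and -70 mm, in any order.
- well_empty (a point): The EMPTY tray, found partly pulled out. Site: centre of its finger well's floor, 20 mm above the desk; x to the tray's back (it slides out along -x), z up. Well 56 x 56 mm; its side walls and the divider behind it (x +28 to +32 mm, parting off the 66 mm compartment) are 14 mm high; in front, at x -28 to -32 mm, a lip 32 mm high, then a 4 mm front plate to x -36 mm, 27 mm high.
- tray_empty (a joint): Slide of the empty tray, 80 mm travel on straight rails, value in m: 0 = fully home (closed, at the inner stop), 0.080 = fully out, at the outer stop. Stays where left; moving it takes about 2 N of friction, no spring. 
- well_loupe (a point): The tray with the LOUPE in its compartment, found home. Site: centre of its finger well's floor, 20 mm above the desk; x to the tray's back (it slides out along -x), z up. Well 56 x 56 mm; its side walls and the divider behind it (x +28 to +32 mm, parting off the 66 mm compartment) are 14 mm high; in front, at x -28 to -32 mm, a lip 32 mm high, then a 4 mm front plate to x -36 mm, 27 mm high.
- tray_loupe (a joint): Slide of the loupe tray, 80 mm travel on straight rails, value in m: 0 = fully home (closed, at the inner stop), 0.080 = fully out, at the outer stop. Stays where left; moving it takes about 2 N of friction, no spring. 
- well_stick (a point): The third tray, with the MEMORY STICK; stays home. Site: centre of its finger well's floor, 20 mm above the desk; x to the tray's back (it slides out along -x), z up. Well 56 x 56 mm; its side walls and the divider behind it (x +28 to +32 mm, parting off the 66 mm compartment) are 14 mm high; in front, at x -28 to -32 mm, a lip 32 mm high, then a 4 mm front plate to x -36 mm, 27 mm high.
- tray_stick (a joint): Slide of the stick tray, 80 mm travel on straight rails, value in m: 0 = fully home (closed, at the inner stop), 0.080 = fully out, at the outer stop. Stays where left; moving it takes about 2 N of friction, no spring. 
- loupe: Loose watchmaker's loupe standing on its rim, a stubby black round cup, 38 mm across, 31 mm high, in the loupe tray's compartment; origin at the centre of its underside.
- memory_stick: Loose flat black memory stick with a bare metal plug, 49 x 18 x 8 mm, in the third tray's compartment; origin at the centre of its underside.
- bottle: Small brown dropper bottle, 35 x 35 x 104 mm, standing behind the rack. Bystander; origin at the centre of its underside.
- cork: Cork standing on end, 24 mm across, 25 mm high, behind the rack at the right. Bystander; origin at the centre of its underside.
There are look-alikes about, which are no part of the job. There is more than one size of the memory_stick; the one meant has the size given above.

How it is judged:
By the outcome, as a careful person would: the job done as asked, in the order asked, and still so for the second after the job is handed in, with the robot touching nothing.
It also fails if it takes over 48 s, if anything falls off the work surface, if the arm or the gripper's body presses on something with over 40 N, if the wrist force passes 120 N, or if a joint passes its speed limit or range.

### The arm

A 6-joint arm with a two-finger parallel gripper is mounted at the origin on a cart in front of the work surface, level with it; the furniture and walls round the work are solid. World frame = base frame: x ahead of the robot, y to its left, z up, the work surface at z = 0. Lengths are in mm, angles in rad, forces in N, time in s.
With the tool pointing down it reaches from about 350 to 775 mm from the base axis. Payload 7.3 kg.
Tool frame: the origin (TCP) lies midway between the tips of the shut fingers; the grasp point (between the pads) lies 19 mm behind it; z points along the fingers, y is the line along which they close (so a half turn about z gives the same grasp; the last joint's range is limited). The gripper opens to 92 mm and grips with 3 to 60 N. Pads are 19 mm wide; open, the fingers measure 130 mm over their backs; the gripper's body (75 mm by 190 mm) begins 47 mm behind the grasp point.
Start: joints at [1.026, 0.342, 1.524, -0, 1.275, -0.146], TCP at [203.852, 483.828, 226.741] pointing down, gripper open.
Joint ranges: [-2.53, 2.53], [-0.77, 2.02], [0.04, 2.7], [-1, 4.14], [0.28, 2.66], [-3.11, 3.11]. Speed limits (rad/s): [2.57, 2.57, 3.14, 3.14, 3.14, 3.14].

### API

Orientations are given as [roll, pitch, yaw] about the fixed x, y, z axes, in that order (R = Rz(yaw) Ry(pitch) Rx(roll)).
In Python, from plant import * gives the robot as it stands.
- The arm moves only by the tool step_arm, never from a script. Its argument "deltas" is one flat list of numbers, 5 for each row, row after row: the shift along the world's x, y, z in mm, then the turn about the world's z in degrees, then the finger opening in mm, from 0 to 91.8. In form: [tx, ty, tz, turn, gripper, tx, ty, tz, turn, gripper, ...]. A call has exactly 10 rows; each row shifts and turns the commanded pose from where the row before left it; what a row does not reach is not made up. A row lasts 1/8 s, in which the tool goes at most 62.5 mm and 10.7 degrees, less where a joint would pass 70% of its speed; a pose out of reach is approached as far as the arm can. A call is refused whole if a number of a shift passes 62.5 or a number of a turn 10.7, either way. A call with a gripper value outside its range is refused whole. The fingers move at their own pace and stop on an object; the grip force is fixed at half the most. Time passes only in rows, so rows that do not move let the fingers close, or fill a call up. It gives the time, the measured TCP pose, the force, the opening and the grip force at its end, in the units of the state.
- get_obs(): the state, without advancing time (a new reading comes with each control period).
- capture(name): name is "side" or "top"; returns the picture (400x640x3 uint8, red, green, blue); there is no depth.
- camera_params(name): a dict with "mtx" (3x3 intrinsics, pixels), "rvec" (rotation vector, rad) and "tvec" (3), from world to camera coordinates, as OpenCV has them. Camera axes: x right, y down, z forward; pixel columns grow to the right and rows downward; lengths in mm; the calibration is good to about 2 mm. A picture is of the moment at which its call begins. camera_params takes no time and is no camera call.
- close_job(): hands the job in; it is judged then, once.
The state is a dict: "time": time; "joint_positions": joint angles; "dq": joint speeds; "tau": joint torques, N m; "tool_pos": TCP position; "tcp_rot": TCP orientation; "contact_force": force on the tool from outside, world axes, zero at the start; "moment": the same for the moment, N m; "grip_width": finger opening in mm; "finger_force": force on a finger pad.
Only numpy, scipy, OpenCV 4.12 (cv2) and the standard library are available. Lean on these libraries where they do the work, as an engineer would, in place of code of your own. Each camera call takes 0.05 s, during which the arm holds its last target. There are 200 camera calls.

## Working session

There is one attempt and no reset: what is moved stays moved. The work goes in short steps, Python scripts to look and compute and a tool call to move; the robot and the scene stay as the last step left them, time stands still between calls to the robot, and variables do not carry over. Pictures are saved under pics/ and viewed, at most 10 in all, crops included, and the job is handed in when it is done.

Besides the shell and the picture viewer there is one more tool, called after ">>>" by a JSON object that holds its "name" and its "arguments", one argument or row to a line. step_arm: Moves the arm, as the interface text tells. Its arguments: {"type":"object","properties":{"deltas":{"type":"array","items":{"type":"number"}}},"required":["deltas"]}

```bash
mkdir -p pics; python3 - <<'E'
from plant import *
import cv2
for n in("top","side"):
    cv2.imwrite(f"pics/{n}0.png",capture(n)[:,:,::-1])
    p=camera_params(n);print(n,p)
print(get_obs())
E
```

```text
top {'mtx': array([[493.70449805,   0.        , 327.32686095],
       [  0.        , 493.70449805, 196.32653285],
       [  0.        ,   0.        ,   1.        ]]), 'rvec': array([ 2.15084795, -2.17098372,  0.13794971]), 'tvec': array([ -46.35895377,  624.37630386, 1128.76808153])}
side {'mtx': array([[479.76068842,   0.        , 316.1890133 ],
       [  0.        , 479.76068842, 201.67275964],
       [  0.        ,   0.        ,   1.        ]]), 'rvec': array([ 2.24563655, -0.17406236,  0.08641693]), 'tvec': array([-603.25755178,   53.17711804,  861.83947177])}
{'time': 0.1, 'joint_positions': array([ 1.02598860e+00,  3.42656379e-01,  1.52491350e+00,  5.26990419e-06,
        1.27539098e+00, -1.46003731e-01]), 'dq': array([-0.00084125, -0.00099577, -0.00289891, -0.0004223 , -0.00224469,
       -0.00090542]), 'tau': array([ 1.45955510e-03, -4.32003844e+01, -2.44694495e+01,  7.20569445e-02,
        5.24975604e-02, -2.57910284e-05]), 'tool_pos': array([203.65913607, 483.50142595, 226.11551494]), 'tcp_rot': array([-3.14023973e+00, -2.04041055e-04,  2.74278698e+00]), 'contact_force': array([-0.26743372, -0.33182068, -0.12315658]), 'moment': array([-0.00551532, -0.01500692, -0.01465687]), 'finger_force': 0.0, 'grip_width': 91.78540607771977}
```

View pics/top0.png

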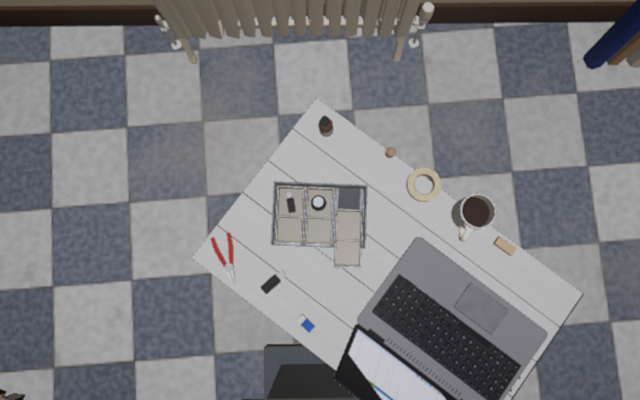

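View pics/side0.png

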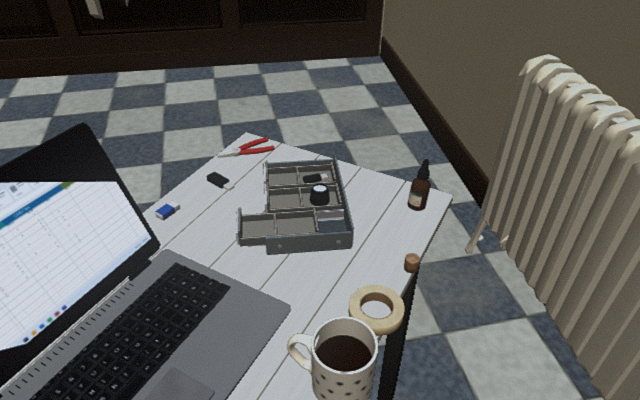

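The top view shows three trays in the rack. Left has the stick (291,205), middle has the loupe (319,202), and right is empty and standing out (348,250). Look-alikes: the desk stick (271,284), the blue stick (307,324) and the cork (391,152). The black cup in the middle compartment matches the loupe. I'll check this in a close crop.

```bash
cat > h.py <<'E'
from plant import *
import cv2, numpy as np
def proj(n,P):
    p=camera_params(n);return cv2.projectPoints(np.float64(P).reshape(-1,3),p["rvec"],p["tvec"],p["mtx"],None)[0][:,0]
def ray(n,uv,z):
    p=camera_params(n);R=cv2.Rodrigues(p["rvec"])[0];c=-R.T@p["tvec"].ravel()
    d=R.T@np.linalg.inv(p["mtx"])@np.array([*uv,1.]);return c+d*(z-c[2])/d[2]
def crop(n,x,y,w,h,s,out):
    im=capture(n)[:,:,::-1];cv2.imwrite(out,cv2.resize(im[y:y+h,x:x+w],None,fx=s,fy=s,interpolation=cv2.INTER_CUBIC))
E
python3 - <<'E'
from h import *
crop("top",260,170,120,110,5,"pics/ct.png")
crop("side",225,145,140,120,5,"pics/cs.png")
print(proj("top",[[0,0,0],[204,484,227],[500,0,0]]))
E
```

```text
[[307.05022098 469.41840596]
 [ 43.93443243 408.9748505 ]
 [306.09273449 249.49627735]]
```

View pics/ct.png

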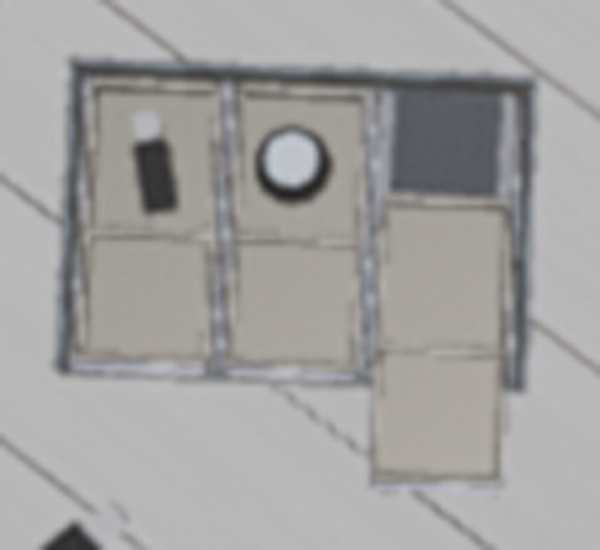

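View pics/cs.png

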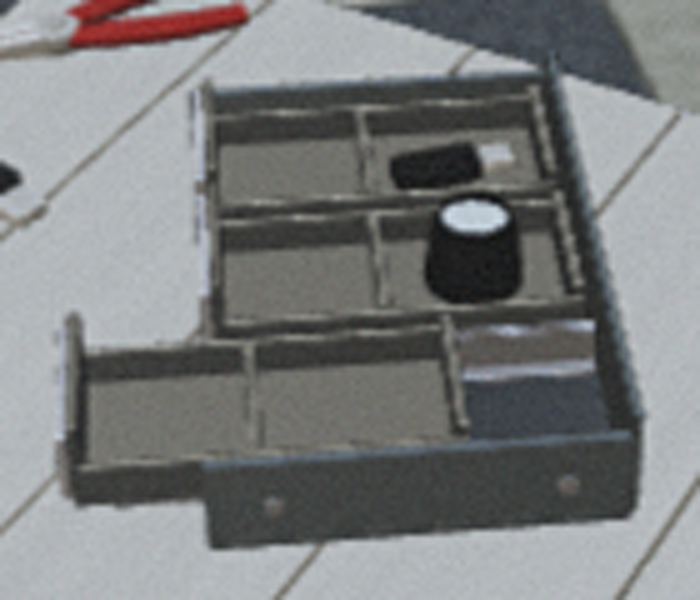

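The crops confirm it: middle tray has the black loupe cup (crop 293,163), left tray has the stick, and right tray is empty with its front at crop row ~480. Next I'll work out positions.

```bash
python3 - <<'E'
from h import *
t=lambda u,v:(260+(u+.5)/5-.5,170+(v+.5)/5-.5)
C={}
for k,u,v,z in[("RL",73,62,50),("RR",533,82,50),("FL",60,372,40),("FR",523,388,40)]:
    C[k]=ray("top",t(u,v),z);print(k,C[k].round(1))
c=sum(C.values())[:2]/4
print("lens",np.linalg.norm(C["RL"]-C["RR"]),np.linalg.norm(C["FL"]-C["FR"]),np.linalg.norm((C["RL"]-C["FL"])[:2]),np.linalg.norm((C["RR"]-C["FR"])[:2]))
a=C["RL"]-C["RR"];b=C["FL"]-C["FR"];d=(a+b)[:2];yaw=np.arctan2(-d[0],d[1]);print("c",c,"yaw",np.degrees(yaw))
R=np.array([[np.cos(yaw),-np.sin(yaw)],[np.sin(yaw),np.cos(yaw)]])
loc=lambda p:(R.T@(p[:2]-c)).round(1)
for nm,u,v in[("empty front L",373,482),("empty front R",499,480),("loupe lip L",228,372),("loupe lip R",362,380),("empty div L",385,352),("empty back L",390,203),("loupe div",295,240),("well front",293,360)]:
    print(nm,[(z,loc(ray("top",t(u,v),z))) for z in(20,34,47,52)])
print("loupe",loc(ray("top",t(292,157),31+20)))
s=lambda p:((p-[225,145]+.5)*5-.5).round(0)
def w(x,y,z): return [*(R@[x,y]+c),z]
print("side: rack corners z0/40",s(proj("side",[w(-73,-111,0),w(-73,-111,40),w(73,-111,0),w(73,-111,50),w(73,111,50),w(-73,111,40)])))
for sx in(40,50,60):
  # home front plate assumed x=-73
  print(sx,s(proj("side",[w(-73-sx,-39,52),w(-73-sx,-101,52),w(-73-sx,-39,32),w(-73-sx,-101,32),w(-73-sx,-101,20)])).tolist())
E
```

```text
RL [657.5  72.3  50. ]
RR [ 646.1 -143.6   50. ]
FL [512.9  78.8  40. ]
FR [ 503.4 -137.    40. ]
lens 216.1264438856285 216.03062699524654 144.7276388953058 142.79995731152724
c [579.96961794 -32.36658432] yaw -2.770129040208519
empty front L [(20, array([-117.8,  -40.3])), (34, array([-117.6,  -40. ])), (47, array([-117.4,  -39.8])), (52, array([-117.3,  -39.7]))]
empty front R [(20, array([-114.6,  -99.7])), (34, array([-114.4,  -98.7])), (47, array([-114.2,  -97.8])), (52, array([-114.1,  -97.5]))]
loupe lip L [(20, array([-68.8,  30.4])), (34, array([-69.2,  29.8])), (47, array([-69.5,  29.3])), (52, array([-69.6,  29.1]))]
loupe lip R [(20, array([-70.1, -33.3])), (34, array([-70.5, -33.1])), (47, array([-70.8, -32.9])), (52, array([-70.9, -32.9]))]
empty div L [(20, array([-56.5, -43.7])), (34, array([-57. , -43.4])), (47, array([-57.4, -43.1])), (52, array([-57.6, -43. ]))]
empty back L [(20, array([ 14.6, -43.5])), (34, array([ 13.3, -43.2])), (47, array([ 12.1, -42.9])), (52, array([ 11.6, -42.8]))]
loupe div [(20, array([-4.9,  1.2])), (34, array([-6.,  1.])), (47, array([-7. ,  0.8])), (52, array([-7.4,  0.7]))]
well front [(20, array([-62. ,  -0.2])), (34, array([-62.4,  -0.4])), (47, array([-62.8,  -0.6])), (52, array([-62.9,  -0.7]))]
loupe [31.4  3.7]
side: rack corners z0/40 [[205. 556.]
 [197. 470.]
 [629. 524.]
 [637. 416.]
 [546.  49.]
 [185.  91.]]
40 [[75.0, 312.0], [72.0, 431.0], [81.0, 355.0], [78.0, 476.0], [81.0, 502.0]]
50 [[46.0, 313.0], [41.0, 433.0], [52.0, 357.0], [48.0, 478.0], [51.0, 504.0]]
60 [[17.0, 315.0], [11.0, 436.0], [24.0, 359.0], [17.0, 480.0], [21.0, 506.0]]
```

```bash
cat >> h.py <<'E'
c=np.array([580,-32.4]);yaw=np.radians(-2.77);R2=np.array([[np.cos(yaw),-np.sin(yaw)],[np.sin(yaw),np.cos(yaw)]])
def w(x,y): return (R2@[x,y]+c).round(1)
def loc(p): return (R2.T@(np.array(p[:2])-c)).round(1)
E
python3 - <<'E'
from h import *
print("pre",w(-145,-70),"home fist",w(-81.5,-70),"hook",w(-40,0),"out",w(-150,0))
P=[]
for n in("top","side"):
    p=camera_params(n);P.append(p["mtx"]@np.c_[cv2.Rodrigues(p["rvec"])[0],p["tvec"].ravel()])
X=cv2.triangulatePoints(*P,np.array([[335.],[377.]]),np.array([[85.],[124.]]));X=X/X[3];print("lid corner",X.ravel(),proj("top",[X[:3,0]]),proj("side",[X[:3,0]]))
print("hinge",ray("top",(358,318),15), "bottle",ray("top",(326,128),50))
E
```

```text
pre [431.8 -95.3] home fist [495.2 -98.4] hook [540.  -30.5] out [430.2 -25.2]
lid corner [257.93810608 -61.94955313 231.84678128   1.        ] [[334.87913411 376.51291663]] [[ 84.34318745 124.03510555]]
hinge [ 339.13090987 -121.36792325   15.        ] bottle [786.36064801 -50.52131204  50.        ]
```

>>> {"name": "step_arm", "arguments": {
  "deltas": [20,-30,10,10,0,30,-40,10,10.1,0,35,-50,0,0,0,35,-50,0,0,0,30,-50,0,0,0,25,-55,0,0,0,15,-55,0,0,0,10,-55,0,0,0,0,-50,0,0,0,0,0,0,0,0]
}}

```text
time: 1.45
tool_pos: [403.9, 46.1, 246.7]
tcp_rot: [-3.141, -0.0, 3.088]
contact_force: [1.4, 0.3, -0.4]
grip_width: 1.1
finger_force: 0.0
```

>>> {"name": "step_arm", "arguments": {
  "deltas": [10,-45,0,0,0,10,-50,0,0,0,8,-47,0,0,0,0,0,-25,0,0,0,0,-25,0,0,0,0,-25,0,0,0,0,-25,0,0,0,0,-15,0,0,0,0,0,0,0,0,0,0,0,0]
}}

```text
time: 2.7
tool_pos: [432.4, -92.8, 132.3]
tcp_rot: [-3.142, 0.001, 3.094]
contact_force: [-0.2, -0.6, 0.4]
grip_width: 0.7
finger_force: 0.0
```

```bash
python3 - <<'E'
from h import *
o=get_obs();print(o["tool_pos"],o["contact_force"],o["tcp_rot"])
cv2.imwrite("pics/s1.png",capture("side")[:,:,::-1])
E
```

```text
[432.35284311 -92.79900396 132.27692005] [-0.16289087 -0.6069506   0.42229512] [-3.14153322e+00  8.00997337e-04  3.09428799e+00]
```

View pics/s1.png

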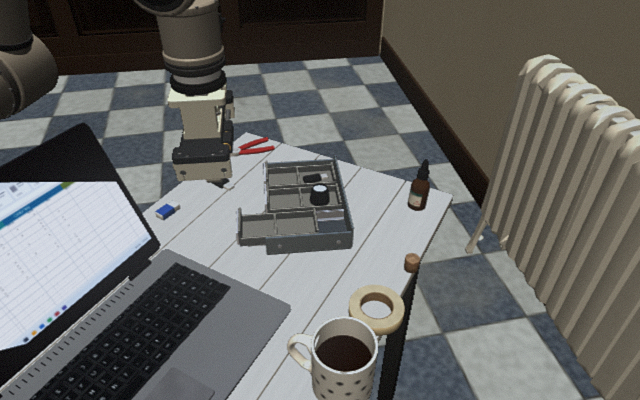

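```bash
python3 - <<'E'
from h import *
print(proj("side",[[432,-93,132],[432,-93,198],[432,-93,35],[395,-188,198],[470,2,198]]))
im=capture("side")[:,:,::-1];cv2.imwrite("pics/s1c.png",cv2.resize(im[60:260,130:330],None,fx=3,fy=3,interpolation=cv2.INTER_CUBIC))
E
```

```text
[[214.11654492 180.83617394]
 [208.32808155 145.37890901]
 [221.56186754 226.44253959]
 [178.98480089 185.40953752]
 [232.56946758 113.09386703]]
```

View pics/s1c.png

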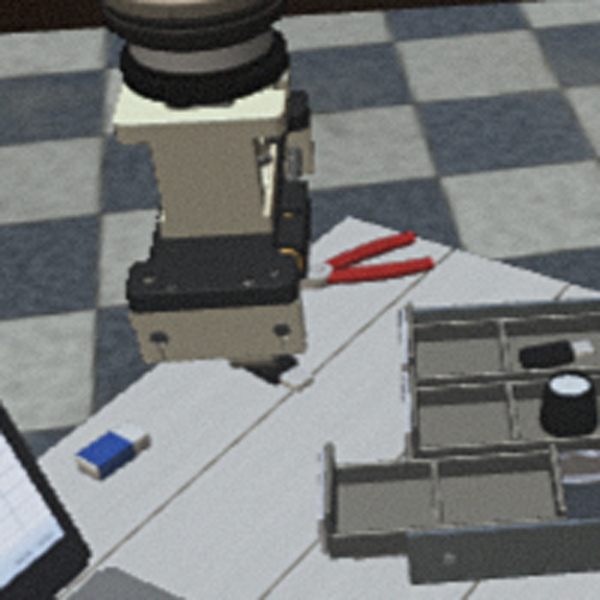

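>>> {"name": "step_arm", "arguments": {
  "deltas": [0,-1,-25,0,0,0,-1,-25,0,0,0,0,-25,0,0,0,0,-15,0,0,0,0,-10,0,0,0,0,0,0,0,5,0,0,0,0,6,0,0,0,0,6,0,0,0,0,0,0,0,0,0]
}}

```text
time: 4.05
tool_pos: [449.5, -95.2, 31.9]
tcp_rot: [-3.141, 0.001, 3.094]
contact_force: [0.6, -0.2, 0.0]
grip_width: 0.4
finger_force: 0.0
```

>>> {"name": "step_arm", "arguments": {
  "deltas": [4,0,0,0,0,4,-0.5,0,0,0,4,0,0,0,0,4,-0.5,0,0,0,4,0,0,0,0,4,-0.5,0,0,0,4,0,0,0,0,4,-0.5,0,0,0,4,0,0,0,0,0,0,0,0,0]
}}

```text
time: 5.3
tool_pos: [485.7, -97.4, 31.9]
tcp_rot: [-3.141, 0.001, 3.094]
contact_force: [-0.1, 0.6, 0.0]
grip_width: 0.5
finger_force: 0.0
```

>>> {"name": "step_arm", "arguments": {
  "deltas": [2,0,0,0,0,2,0,0,0,0,2,0,0,0,0,0,0,0,0,0,0,0,0,0,0,0,0,0,0,0,0,0,0,0,0,0,0,0,0,0,0,0,0,0,0,0,0,0,0,0]
}}

```text
time: 6.55
tool_pos: [490.9, -97.2, 31.7]
tcp_rot: [3.142, 0.0, 3.094]
contact_force: [0.1, 1.1, 0.1]
grip_width: 0.5
finger_force: 0.0
```

>>> {"name": "step_arm", "arguments": {
  "deltas": [1,0,0,0,0,1,0,0,0,0,0,0,0,0,0,0,0,0,0,0,0,0,0,0,0,0,0,0,0,0,0,0,0,0,0,0,0,0,0,0,1,0,0,0,0,1,0,0,0,0]
}}

```text
time: 7.8
tool_pos: [494.9, -97.2, 31.7]
tcp_rot: [3.141, -0.0, 3.094]
contact_force: [-2.1, -1.5, -0.7]
grip_width: 0.1
finger_force: 0.8
```

```bash
python3 - <<'E'
from h import *
im=capture("side")[:,:,::-1];cv2.imwrite("pics/s2c.png",cv2.resize(im[100:260,180:380],None,fx=4,fy=3.7,interpolation=cv2.INTER_CUBIC))
E
```

```text
(no output)
```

View pics/s2c.png

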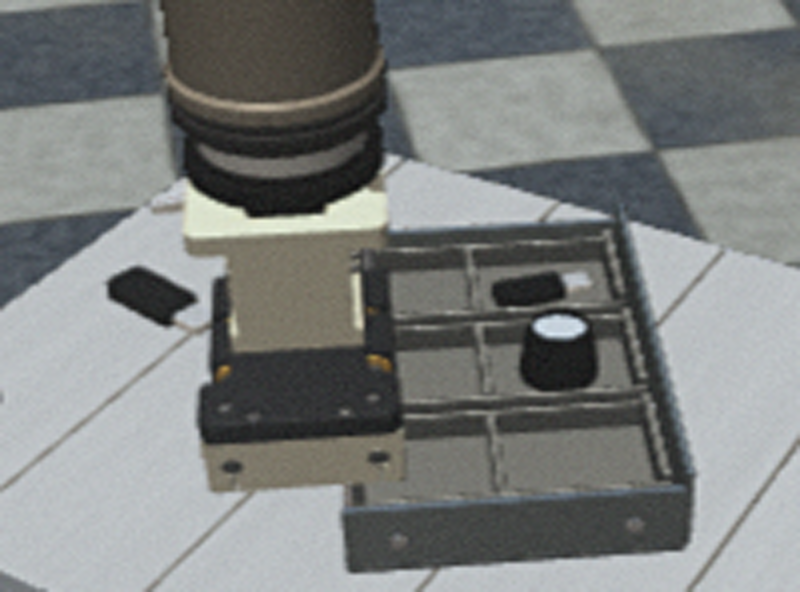

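The empty tray's divider (crop 495,450) now lines up with its neighbours, so it's nearly home. I'll keep pushing until it hits the stop.

>>> {"name": "step_arm", "arguments": {
  "deltas": [0.5,0,0,0,0,0.5,0,0,0,0,0,0,0,0,0,0,0,0,0,0,0,0,0,0,0,0,0,0,0,0,0,0,0,0,0,0,0,0,0,0,0.5,0,0,0,0,0.5,0,0,0,0]
}}

```text
time: 9.1
tool_pos: [495.1, -97.1, 31.7]
tcp_rot: [3.141, -0.004, 3.094]
contact_force: [-8.8, -3.2, 6.4]
grip_width: 0.5
finger_force: 4.7
```

>>> {"name": "step_arm", "arguments": {
  "deltas": [0.5,0,0,0,0,0.5,0,0,0,0,0,0,0,0,0,-8,0,0,0,0,-15,0,0,0,0,0,0,20,0,0,0,0,25,0,0,0,0,20,0,0,0,0,0,0,0,0,0,0,0,0]
}}

```text
time: 10.35
tool_pos: [474.6, -96.9, 96.1]
tcp_rot: [3.141, -0.0, 3.094]
contact_force: [-0.8, 0.1, -0.1]
grip_width: 0.6
finger_force: 0.0
```

>>> {"name": "step_arm", "arguments": {
  "deltas": [15,20,0,0,0,20,20,0,0,0,20,20,0,0,0,12,7,0,0,0,0,0,0,0,0,0,0,0,0,0,0,0,0,0,0,0,0,0,0,0,0,0,0,0,0,0,0,0,0,0]
}}

```text
time: 11.6
tool_pos: [541.8, -30.3, 96.8]
tcp_rot: [3.142, 0.0, 3.093]
contact_force: [-0.4, -0.5, -1.1]
grip_width: 0.3
finger_force: 0.0
```

```bash
python3 - <<'E'
from h import *
o=get_obs();print(o["tool_pos"],loc(o["tool_pos"]),o["contact_force"])
crop("side",220,110,150,150,4,"pics/s3c.png")
E
```

```text
[541.82807888 -30.26708643  96.80959448] [-38.2   0.3] [-0.41773675 -0.46546762 -1.1073765 ]
```

View pics/s3c.png

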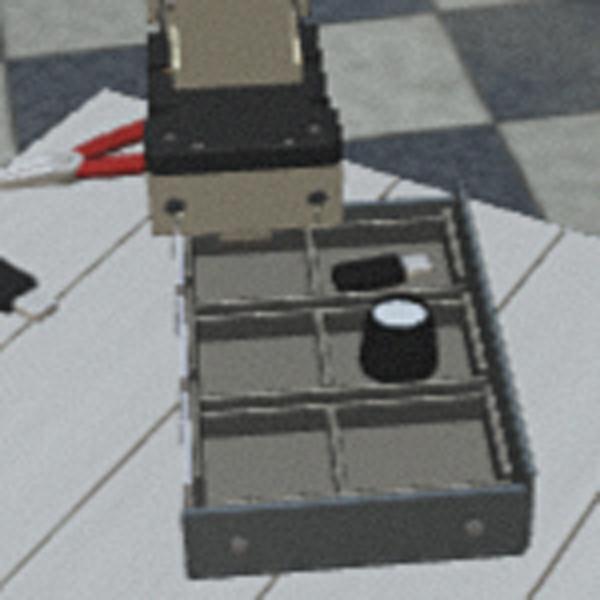

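All three trays are home, with dividers in line at crop 320/325/335. The fist is above the loupe tray's well, so I'll lower it in and start the pull.

>>> {"name": "step_arm", "arguments": {
  "deltas": [0,0,-20,0,0,0,0,-20,0,0,0,0,-12,0,0,0,0,-8,0,0,0,0,0,0,0,-4,0,0,0,0,-4,0.5,0,0,0,-4,0,0,0,0,-4,0.5,0,0,0,-3,0,0,0,0]
}}

```text
time: 12.9
tool_pos: [523.1, -29.3, 37.1]
tcp_rot: [-3.142, 0.001, 3.093]
contact_force: [1.1, -0.8, 0.3]
grip_width: 0.3
finger_force: 0.8
```

>>> {"name": "step_arm", "arguments": {
  "deltas": [-4,0,0,0,0,-4,0.5,0,0,0,-4,0,0,0,0,-4,0.5,0,0,0,-4,0,0,0,0,-4,0.5,0,0,0,-4,0,0,0,0,-4,0.5,0,0,0,-4,0,0,0,0,-4,0,0,0,0]
}}

```text
time: 14.15
tool_pos: [482.5, -26.9, 36.7]
tcp_rot: [3.141, -0.0, 3.093]
contact_force: [1.8, 0.3, 0.5]
grip_width: 0.4
finger_force: 0.8
```

>>> {"name": "step_arm", "arguments": {
  "deltas": [-4,0.5,0,0,0,-4,0,0,0,0,-4,0.5,0,0,0,-4,0,0,0,0,-4,0.5,0,0,0,-4,0,0,0,0,-3,0.5,0,0,0,-2,0,0,0,0,-2,0,0,0,0,-1,0,0,0,0]
}}

```text
time: 15.4
tool_pos: [450.7, -25.0, 36.8]
tcp_rot: [3.141, -0.0, 3.094]
contact_force: [1.3, 1.4, 0.1]
grip_width: 0.5
finger_force: 0.8
```

>>> {"name": "step_arm", "arguments": {
  "deltas": [-1,0,0,0,0,-1,0.3,0,0,0,-1,0,0,0,0,-1,0,0,0,0,-1,0,0,0,0,0,0,0,0,0,0,0,0,0,0,-1,0,0,0,0,-0.5,0,0,0,0,-0.5,0,0,0,0]
}}

```text
time: 16.65
tool_pos: [448.5, -25.1, 37.2]
tcp_rot: [-3.141, 0.01, 3.093]
contact_force: [17.1, 3.5, -12.4]
grip_width: 0.5
finger_force: 8.1
```

The pull force jumped to 17 N, so the tray is at its outer stop. I'll unhook inside the well, then lift straight up.

>>> {"name": "step_arm", "arguments": {
  "deltas": [-0.5,0,0,0,0,0,0,0,0,0,6,0,0,0,0,8,0,0,0,0,4,0,0,0,0,0,0,15,0,0,0,0,25,0,0,0,0,40,0,0,0,0,50,0,0,0,0,50,0,0]
}}

```text
time: 17.9
tool_pos: [460.7, -24.8, 218.2]
tcp_rot: [3.141, -0.001, 3.094]
contact_force: [-0.3, 0.2, 0.4]
grip_width: 0.4
finger_force: 0.0
```

>>> {"name": "step_arm", "arguments": {
  "deltas": [-10,40,0,0,0,-10,50,0,0,0,-10,50,0,0,0,-10,50,0,0,0,0,50,0,0,0,0,50,0,0,0,0,0,0,0,0,0,0,0,0,0,0,0,0,0,0,0,0,0,0,0]
}}

```text
time: 19.15
tool_pos: [421.6, 264.2, 216.9]
tcp_rot: [3.142, 0.0, 3.092]
contact_force: [-0.6, 0.8, 1.0]
grip_width: 0.6
finger_force: 0.0
```

```bash
python3 - <<'E'
from h import *
a=cv2.resize(capture("top")[170:290,260:380],None,fx=3.3,fy=3.3);b=cv2.resize(capture("side")[130:262,222:354],None,fx=3,fy=3)
cv2.imwrite("pics/f.png",cv2.hconcat([a,b] )[:,:,::-1] if a.shape[0]==b.shape[0] else cv2.hconcat([cv2.resize(a,(396,396)),cv2.resize(b,(396,396))])[:,:,::-1])
E
```

```text
(no output)
```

View pics/f.png

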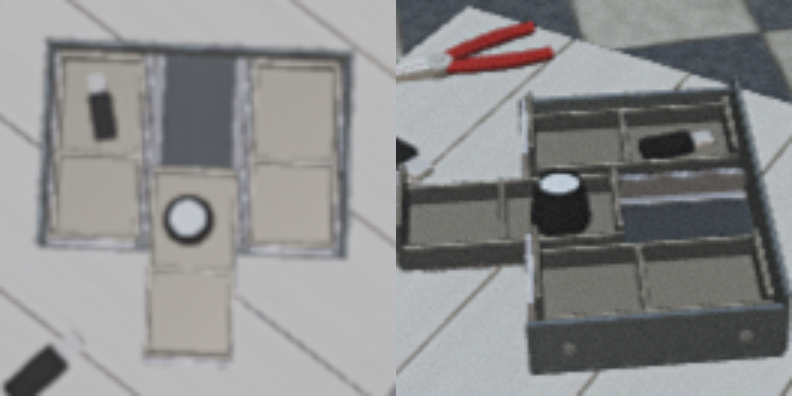

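```bash
python3 - <<'E'
from h import *
new=cv2.cvtColor(capture("top"),cv2.COLOR_RGB2GRAY).astype(np.float32)
for _ in range(5): new+=cv2.cvtColor(capture("top"),cv2.COLOR_RGB2GRAY)
new/=6
old=cv2.cvtColor(cv2.imread("pics/top0.png"),cv2.COLOR_BGR2GRAY).astype(np.float32)
c0=c
def prof(im,y,xs,z=34,hw=20):
    out=[]
    for x in xs:
        P=[[*(R2@[x,y+k]+c0),z] for k in np.linspace(-hw,hw,21)]
        q=proj("top",P).astype(np.float32);out.append(cv2.remap(im,q[None,:,0],q[None,:,1],cv2.INTER_CUBIC).mean())
    return np.array(out)
def mark(p,xs,lo,hi,f):
    m=(xs>=lo)&(xs<=hi);i=f(p[m]);return xs[m][i],p[m][i]
xs=np.arange(-170,80,.5)
o=prof(old,0,xs);n=prof(new,0,xs)
m=(xs>-95)&(xs<7)
best=[]
for s in np.arange(60,90,.5):
    mm=(xs>-74)&(xs<5); a=o[mm]; b=np.interp(xs[mm]-s,xs,n); best.append((np.corrcoef(a,b)[0,1],s))
print("loupe travel",sorted(best)[-4:])
for y in(70,-70):
    p=prof(new,y,xs); print(y,"divider dark",mark(p,xs,-20,8,np.argmin),"wellfront",mark(p,xs,-72,-50,np.argmin))
print("loupe old",mark(o,xs,-20,8,np.argmin),mark(o,xs,-72,-50,np.argmin),"new",mark(n,xs,-100,-70,np.argmin),mark(n,xs,-152,-130,np.argmin))
E
```

```text
loupe travel [(np.float64(0.5009797150334563), np.float64(81.5)), (np.float64(0.5383445852158113), np.float64(80.0)), (np.float64(0.5409436536701363), np.float64(81.0)), (np.float64(0.554292859538978), np.float64(80.5))]
70 divider dark (np.float64(8.0), np.float32(119.86082)) wellfront (np.float64(-63.5), np.float32(145.9384))
-70 divider dark (np.float64(-8.0), np.float32(147.37408)) wellfront (np.float64(-63.0), np.float32(149.03152))
loupe old (np.float64(-7.5), np.float32(141.08794)) (np.float64(-63.5), np.float32(145.83191)) new (np.float64(-83.0), np.float32(158.93375)) (np.float64(-144.0), np.float32(127.565))
```

```bash
python3 -c "
from plant import *
print(close_job())"
```

```text
the job is handed in; nothing more can be done
None
```

The empty tray is pushed home and the loupe tray is hooked out to its stop (about 80 mm by camera); the stick tray is still home, nothing else was seen to move, and the job is handed in.

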